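Seat an electrode module on its hidden contact

ROBOT

A 7-joint arm with a two-finger parallel gripper is mounted at the origin on a cart in front of the work surface, level with it; the furniture and walls round the work are solid. World frame = base frame: x ahead of the robot, y to its left, z up, the work surface at z = 0. Lengths are in mm, angles in rad, forces in N, time in s.
With the tool pointing down it reaches from about 400 to 875 mm from the base axis. Payload 4.4 kg.
Tool frame: the origin (TCP) lies at the very end of the fingers, on their centre line; the grasp point (between the pads) lies 19 mm behind it (grasp_offset is the x of the grasp point in the tool frame, in mm); x points along the fingers, y is the direction in which the jaws open and shut, and the axes are right-handed (so a half turn about x gives the same grasp; the last joint's range is limited). The gripper opens to 85 mm and grips with 20 to 120 N. Pads are 22 mm wide; open, the fingers measure 114 mm over their backs; the gripper's body (76 mm by 85 mm) begins 54 mm behind the grasp point. The pads swing forward as they close: fully open they stand 13 mm farther back than shut.
Start: joints at [1.183, 0.628, 0.038, 1.517, -0.027, 0.996, -0.02], TCP at [205.606, -616.639, 231.313] pointing down, gripper open.
Joint ranges: [-3.06, 3.06], [-0.37, 2.12], [-1.25, 1.32], [0.18, 2.47], [-1.1, 4.24], [0.23, 1.98], [-2.94, 2.94]. Speed limits (rad/s): [2.57, 2.57, 3.14, 3.14, 3.14, 3.14, 3.14].

INTERFACE

Orientations are given as a unit quaternion [w, x, y, z].
In Python, from bench import * gives the robot as it stands.
- The arm moves only by the tool carry_out, never from a script. Its argument "series" is a list of rows, each a list of 3 entries, a list of its own where there are three numbers: the shift along the tool's x, y, z in m, then the turn, a rotation vector about the tool's x, y, z in rad, then the opening, from 0 (shut) to 1 (fully open). In form: [[[tx, ty, tz], [rx, ry, rz], hand], ...]. A call has 1 to 20 rows; each row is the pose to reach, as a shift and turn from the pose commanded when the call began, along the tool's axes at that moment; what a row does not reach only later rows make up. A row lasts 1/10 s, in which the tool goes at most 50 mm and 8.59 degrees, less where a joint would pass 70% of its speed; a pose out of reach is approached as far as the arm can. A call with a gripper value outside its range is refused whole. The fingers move at their own pace and stop on an object; "squeeze" is the grip in N (left out, the last holds). Time passes only in rows, so rows that repeat a pose let the fingers close. It gives the time, the measured TCP pose, the force and the opening at its end, in the units of the state.
- get_obs(): the state, without advancing time (a new reading comes with each control period).
- grab_frame(name): name is "side" or "top"; returns a dict with "img" (400x640x3 uint8, blue, green, red), "camera_matrix" (3x3 intrinsics, pixels), "D" ([k1, k2, p1, p2, k3] as OpenCV has them; the pictures are not rectified), "rvec" (rotation vector, rad) and "tvec" (3), from world to camera coordinates, as OpenCV has them. Camera axes: x right, y down, z forward; pixel columns grow to the right and rows downward; lengths in mm; the calibration is good to about 2 mm. A picture is of the moment at which its call begins. There is no depth.
- job_done(): hands the job in, once; it reports no verdict.
The state is a dict: "time": time; "q": joint angles; "joint_vel": joint speeds; "effort": joint torques, N m; "position": TCP position; "tcp_rot": TCP orientation; "wrist_force": force on the tool from outside, world axes, zero at the start; "wrist_torque": the same for the moment, N m; "opening": opening from 0.0 (shut) to 1.0 (fully open).
Only numpy, scipy, OpenCV 4.12 (cv2) and the standard library are available. Lean on these libraries where they do the work, as an engineer would, in place of code of your own. Each camera call takes 0.05 s, during which the arm holds its last target. There are 200 camera calls.

TASK

Pick up the seating stick from the blue mat and with its tip alone nudge the electrode module along the guide channel into the white connector head, gently and a little at a time, until it is fully home against the end stop hidden inside. Then lay the stick back on the mat, and leave the module seated and the bottles and the cup beside the work undisturbed.

Things in the scene. Friction and masses are not known exactly. Their poses are not given: they have to be found in the camera images.
- carrier: Grey carrier fixed to the bench, 170 x 62 mm. Origin on the bench, on the channel's centre line, under the mouth of the white head; +x along the channel into the head. Channel 31 mm wide, floor 14 mm above the bench. Open on top from x = -66 to 0 mm (side walls 25 mm above the bench, front end open), then inside the head.
- head: White opaque connector head fixed on the carrier, same origin and axes; x 0 to 101 mm, 60 mm wide, 57 mm high. Mouth at x = 0: 31 mm wide, from the floor (14 mm) to 47 mm. A rigid end stop inside is clamped 46 to 84 mm behind the mouth, unseen, different each time. A light spring contact pin (0.15 to 0.5 N) stands 5 mm out of its face and goes flush when the module is home.
- electrode_center (a point): Centre of the electrode module: loose white block, orange top, 34 mm long (x, into the head), 28 wide, 28 high, about 0.2 kg, centre 28 mm above the bench, starting in the open channel. Slides with about 1 to 2 N of friction and stays where left, also against the pin. Home = leading face on the end stop. Over 15 N damages it (so does a knock on the stop at 25 mm/s). The fingers must not touch it.
- mat: Thin blue service mat fixed to the bench, 250 x 110 x 2 mm, origin at the centre of its underside, x along its long side. The stick lies on it, about along x.
- stick_grip (a point): Grasp point on the seating stick, half-way up its green handle, close to its centre of mass. Handle 85 mm long, 18 mm wide, 20 mm high (lying, this point is 12 mm above the bench), from 55 mm behind this point to 30 mm ahead of it. Its +x points to the tip, z up. Loose, 0.05 kg.
- stick_tip (a point): Middle of the stick's flat white end face (14 x 14 mm), 145 mm ahead of stick_grip along +x at the same height; the shaft between is 8 mm thick.
- calibrator: White calibrator bottle with a blue cap, 52 mm thick, 120 mm high, origin at the centre of its underside. Bystander.
- orange_cup: Specimen cup with an orange lid, 52 mm thick, 56 mm high, origin at the centre of its underside. Bystander.
- stain: Small amber stain bottle with a black dropper cap, 38 mm thick, 110 mm high, origin at the centre of its underside. Bystander.
Not all that is in view belongs to the job. Of the things that look like the part that bears stick_grip, the larger one is meant.

How it is judged:
By the outcome, as a careful person would: the job done as asked, in the order asked, and still so for the second after the job is handed in, with the robot touching nothing.
It also fails if it takes over 72 s, if anything falls off the work surface, if the arm or the gripper's body presses on something with over 40 N, if the wrist force passes 120 N, or if a joint passes its speed limit or range.

## Working session

There is one attempt and no reset: what is moved stays moved. The work goes in short steps, Python scripts to look and compute and a tool call to move; the robot and the scene stay as the last step left them, time stands still between calls to the robot, and variables do not carry over. Pictures are saved under pics/ and viewed, about 8 in all and at most 12, crops included, and the job is handed in when it is done.

Besides the shell and the picture viewer there is one more tool, called after ">>>" in YAML: its name, and indented under it one key for each argument. carry_out: Moves the arm, as the interface text tells. Its arguments: {"type":"object","properties":{"series":{"type":"array","items":{"type":"array"}},"squeeze":{"type":"number"}},"required":["series"]}

```bash
mkdir -p pics; ls; python3 - <<'E'
from bench import *
import cv2
print(get_obs())
for n in("side","top"):
    f=grab_frame(n);cv2.imwrite(f"pics/{n}0.png",f["img"]);print(n,f["camera_matrix"],f["D"],f["rvec"],f["tvec"])
E
```

```text
pics
{'time': 0.0, 'q': array([ 1.18319589,  0.62932522,  0.03843447,  1.51835942, -0.02698823,
        0.9962534 , -0.01999503]), 'joint_vel': array([-0.00062275, -0.00236466,  0.00057619, -0.00063928,  0.00224172,
        0.00067433, -0.00072617]), 'effort': array([-2.71275303e-04, -5.63405335e+01,  1.22609988e+00, -1.93444866e+01,
        1.09981195e-02,  1.05622484e-02,  8.81416113e-07]), 'position': array([ 205.41715545, -616.05247169,  230.40521593]), 'tcp_rot': array([-0.11265332, -0.69785882, -0.1139256 ,  0.69808542]), 'wrist_force': array([ 0.2322935 ,  0.7305417 , -0.34353025]), 'wrist_torque': array([-0.0283673 , -0.02824718, -0.02255033]), 'opening': 0.9991037309545128}
side [[377.96873666   0.         320.32200055]
 [  0.         377.96873666 199.18220366]
 [  0.           0.           1.        ]] [-0.04649871  0.          0.          0.          0.        ] [ 2.44405621  0.50977336 -0.17036968] [-413.29417073 -327.23574634 1281.01605718]
top [[437.00255953   0.         313.86607886]
 [  0.         437.00255953 203.94174772]
 [  0.           0.           1.        ]] [-0.10067897  0.          0.          0.          0.        ] [ 2.17281027 -2.16654591  0.13977684] [-280.32845851  559.47573299 1290.40678559]
```

View pics/side0.png

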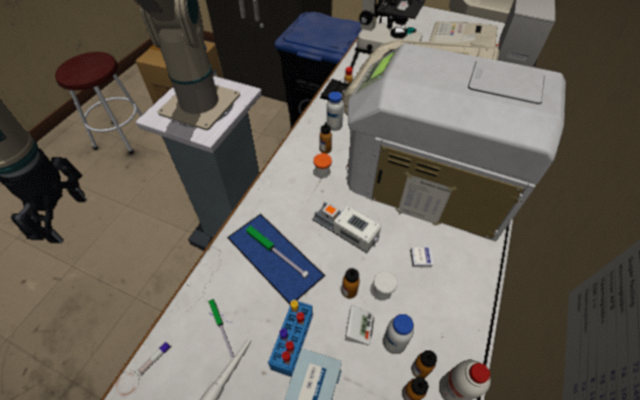

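View pics/top0.png

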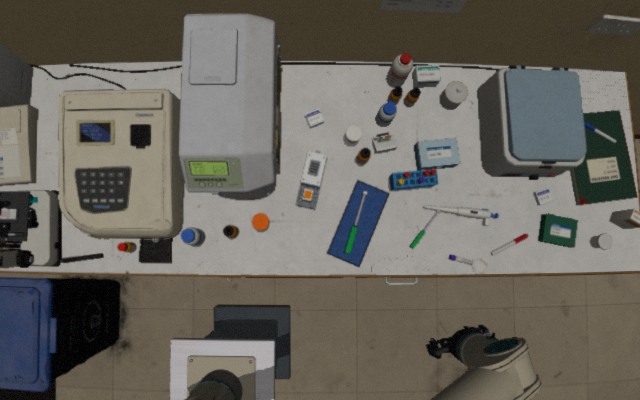

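The stick lies on the mat, with its handle at about (352,240) and its tip at (364,192) in the top view. The module is at (306,195), in front of the head at (313,168). The smaller green tool at (420,235) is a decoy. Next I'll enlarge both views.

```bash
python3 - <<'E'
import cv2
t=cv2.imread("pics/top0.png")[140:275,280:400];cv2.imwrite("pics/tc.png",cv2.resize(t,None,fx=4.4,fy=4.4,interpolation=cv2.INTER_CUBIC))
t=cv2.imread("pics/side0.png")[195:305,220:390];cv2.imwrite("pics/sc.png",cv2.resize(t,None,fx=4.5,fy=4.5,interpolation=cv2.INTER_CUBIC))
E
cat > h.py <<'E'
import cv2,numpy as np
from bench import *
from scipy.spatial.transform import Rotation as R
def back(f,uv,z):
    uv=np.array(uv,float).reshape(-1,1,2)
    n=cv2.undistortPoints(uv,f["camera_matrix"],np.array(f["D"])).reshape(-1,2)
    M=cv2.Rodrigues(np.array(f["rvec"],float))[0];t=np.array(f["tvec"],float).ravel()
    c=-M.T@t;d=np.c_[n,np.ones(len(n))]@M
    return c+d*((np.broadcast_to(z,len(n))-c[2])/d[:,2])[:,None]
def proj(f,P):
    return cv2.projectPoints(np.array(P,float).reshape(-1,1,3),np.array(f["rvec"],float),np.array(f["tvec"],float),f["camera_matrix"],np.array(f["D"]))[0].reshape(-1,2)
E
```

```text
(no output)
```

View pics/tc.png

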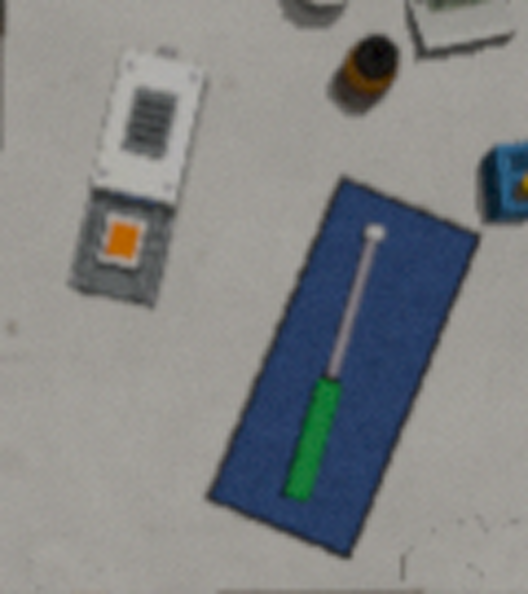

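View pics/sc.png

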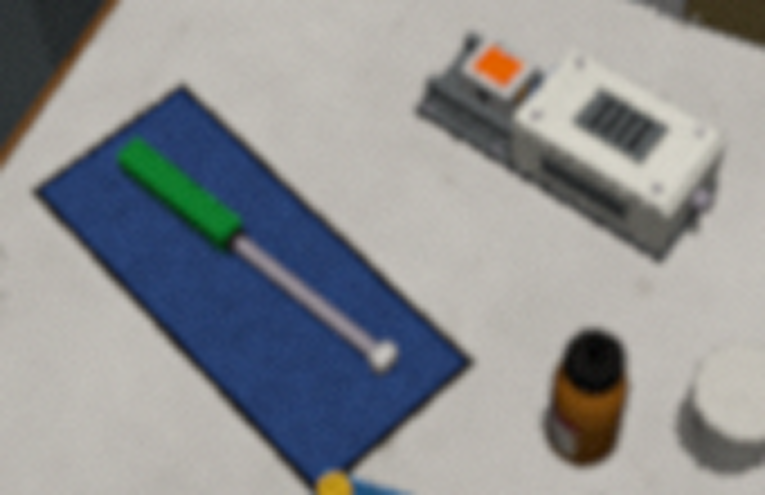

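Top crop (4.4x, origin 280,140): head corners at (130,52), (208,78), (172,207) and (92,187), orange top at (123,240), stick handle end at about (298,497), handle front at (329,379), tip at (375,232). Side crop (4.5x, origin 220,195): head top at (515,122), (577,52), (722,135) and (660,212), tip at (381,355).

```bash
cat >> h.py <<'E'
def uc(p,o,s): return np.array(o)+(np.array(p,float)+.5)/s-.5
def fitpose(fs,pts,uvs,x0):
    from scipy.optimize import least_squares
    P=np.array(pts,float)
    def fn(x):
        c,s=np.cos(x[2]),np.sin(x[2])
        W=np.c_[x[0]+c*P[:,0]-s*P[:,1],x[1]+s*P[:,0]+c*P[:,1],P[:,2]]
        return np.concatenate([proj(f,W[np.array(i)])-uv for f,i,uv in zip(fs,*zip(*uvs))]).ravel()
    r=least_squares(fn,x0,x_scale=[10,10,.05]);return r.x,np.round(r.fun,1)
E
python3 - <<'E'
from h import *
T=grab_frame("top");S=grab_frame("side");OT,OS=(280,140),(220,195)
for n,f in(("T",T),("S",S)):
    M=cv2.Rodrigues(f["rvec"])[0];print(n,(-M.T@f["tvec"].ravel()).round())
t=lambda p:uc(p,OT,4.4); s=lambda p:uc(p,OS,4.5)
H=[[0,30,57],[0,-30,57],[101,-30,57],[101,30,57]]
a=t([(92,187),(172,207),(208,78),(130,52)]); b=s([(577,52),(515,122),(660,212),(722,135)])
g=back(T,a,57);print(g.round());x0=[*g[:2].mean(0)[:2],np.arctan2(*(g[3]-g[0])[[1,0]])]
for fs,u in(([T],[([0,1,2,3],a)]),([S],[([0,1,2,3],b)]),([T,S],[([0,1,2,3],a),([0,1,2,3],b)])): print("head",*fitpose(fs,H,u,x0))
# orange top z42
o=[back(T,t([(123,240)]),42)[0],back(S,s([(498,66)]),42)[0]];print("orange",np.round(o,1))
K=[[-55,9,22],[-55,-9,22],[30,-9,22],[30,9,22],[145,0,19]]
a=t([(285,495),(311,499),(341,381),(317,378),(375,230)]); b=s([(140,136),(119,153),(222,243),(243,222),(382,350)])
g=back(T,a,20);x0=[*g[:4].mean(0)[:2],np.arctan2(*(g[4]-g[0])[[1,0]])];I=[0,1,2,3,4]
for fs,u in(([T],[(I,a)]),([S],[(I,b)]),([T,S],[(I,a),(I,b)])): print("stick",*fitpose(fs,K,u,x0))
a=t([(209,497),(349,557),(480,235),(342,178)]);g=back(T,a,2);print("mat",g.round(),np.linalg.norm(g[1]-g[0]),np.linalg.norm(g[2]-g[1]))
a=s([(180,87),(37,191),(318,495),(470,362)]);g=back(S,a,2);print("matS",g.round())
for n,p,z in(("cal",(190,234),120),("stain",(231,230),110),("cup",(260,222),56)):print(n,back(T,[p],z).round())
E
```

```text
T [ 410. -259. 1350.]
S [ 792. -787.  819.]
[[ 623. -238.   57.]
 [ 610. -293.   57.]
 [ 699. -317.   57.]
 [ 717. -264.   57.]]
head [ 6.13862666e+02 -2.64576445e+02 -2.70607844e-01] [-0.9  0.5  0.2  1.3  1.  -1.2 -0.4 -0.6]
head [ 6.21753288e+02 -2.71734046e+02 -2.43259215e-01] [-1.  -1.1 -1.4 -1.   1.2  0.8  1.   0.9]
head [ 6.18596175e+02 -2.68125857e+02 -2.56154548e-01] [ 0.3 -1.   1.5 -0.4  1.8 -3.   0.3 -2.1 -1.5 -2.5 -2.1 -2.6  0.  -0.6
  0.1 -0.2]
orange [[ 589.  -259.5   42. ]
 [ 592.  -261.2   42. ]]
stick [ 4.65285974e+02 -3.95132894e+02 -2.86342434e-01] [-0.2  0.  -0.4  0.8  0.4  0.8  0.2 -0.2 -0.  -1.4]
stick [ 4.68456001e+02 -3.96384538e+02 -3.07151057e-01] [-0.5 -0.9 -1.1 -0.2 -0.4 -0.7  0.2 -0.9  1.7  2.1]
stick [ 4.67072994e+02 -3.95737119e+02 -2.99255365e-01] [-0.2 -0.7 -0.5  0.2  0.7  0.2  0.6 -0.8  0.7 -1.8 -1.  -1.2 -1.6 -0.4
 -0.7 -1.2 -0.1 -1.3  1.6  1.3]
mat [[ 414. -320.    2.]
 [ 372. -418.    2.]
 [ 599. -513.    2.]
 [ 640. -415.    2.]] 106.21637981354456 246.36780993603034
matS [[ 416. -323.    2.]
 [ 377. -418.    2.]
 [ 601. -515.    2.]
 [ 642. -417.    2.]]
cal [[464.  72. 120.]]
stain [[476. -42. 110.]]
cup [[ 503. -119.   56.]]
```

```bash
cat >> h.py <<'E'
def goal(pos,yaw,o=None):
    """shift (m, tool axes) and rotvec to TCP pos, tool down, tool y across a stick pointing at yaw"""
    o=o or get_obs();q=o["tcp_rot"];r0=R.from_quat([*q[1:],q[0]]);best=None
    d=np.array([np.cos(yaw),np.sin(yaw),0]);x=np.array([0,0,-1.])
    for s in(1,-1):
        r=R.from_matrix(np.c_[x,np.cross(s*d,x),s*d]);rv=(r0.inv()*r).as_rotvec()
        if best is None or np.linalg.norm(rv)<np.linalg.norm(best):best=rv
    return (r0.inv().apply(np.array(pos)-o["position"])/1000).round(4),best.round(4)
def show():
    o=get_obs();q=o["tcp_rot"];m=R.from_quat([*q[1:],q[0]]).as_matrix()
    print("t",round(o["time"],2),"pos",o["position"].round(1),"F",o["wrist_force"].round(2),"open",round(o["opening"],3));print(m.round(4));print("q",o["q"].round(2))
E
python3 - <<'E'
from h import *
show();print(goal([467,-396,120],-.297));print(goal([467,-396,5],-.297))
E
```

```text
t 0.2 pos [ 205.5 -616.3  230.7] F [0.76 0.22 0.55] open 0.999
[[-3.000e-04  3.163e-01 -9.487e-01]
 [ 1.100e-03 -9.487e-01 -3.163e-01]
 [-1.000e+00 -1.200e-03 -0.000e+00]]
q [ 1.18  0.63  0.04  1.52 -0.03  1.   -0.02]
(array([ 0.1109, -0.1261, -0.3177]), array([6.188e-01, 3.000e-04, 1.100e-03]))
(array([ 0.2259, -0.126 , -0.3177]), array([6.188e-01, 3.000e-04, 1.100e-03]))
```

>>> carry_out:
  series:
    - [[0,-0.025,-0.06],[0.1,0,0],1]
    - [[0.01,-0.045,-0.11],[0.2,0,0],1]
    - [[0.03,-0.065,-0.16],[0.3,0,0],0.8]
    - [[0.05,-0.085,-0.21],[0.4,0,0],0.6]
    - [[0.07,-0.105,-0.26],[0.5,0,0],0.6]
    - [[0.09,-0.12,-0.3],[0.6,0,0],0.6]
    - [[0.111,-0.126,-0.3177],[0.6188,0,0],0.6]
    - [[0.111,-0.126,-0.3177],[0.6188,0,0],0.6]
    - [[0.111,-0.126,-0.3177],[0.6188,0,0],0.6]
    - [[0.111,-0.126,-0.3177],[0.6188,0,0],0.6]

```text
time: 1.2
position: [465.9, -398.3, 120.7]
tcp_rot: [0.104, -0.699, 0.106, 0.7]
wrist_force: [-0.2, -0.8, -0.6]
opening: 0.603
```

```bash
python3 - <<'E'
from h import *
show();print(goal([467,-396,30],-.297));print(goal([467,-396,5],-.297))
S=grab_frame("side");T=grab_frame("top");G=lambda f,a,b,c,d:cv2.resize(f["img"][b:d,a:c],None,fx=4,fy=4,interpolation=cv2.INTER_CUBIC)
cv2.imwrite("pics/a.png",np.hstack([G(S,220,180,390,310),]))
E
```

```text
t 1.2 pos [ 465.9 -398.3  120.7] F [-0.24 -0.81 -0.59] open 0.603
[[-9.000e-04 -2.937e-01 -9.559e-01]
 [-1.500e-03 -9.559e-01  2.937e-01]
 [-1.000e+00  1.700e-03  4.000e-04]]
q [ 0.54  0.72  0.2   1.73 -0.19  0.71 -1.03]
(array([ 0.0907, -0.0026, -0.0004]), array([-0.0011,  0.0004, -0.0017]))
(array([ 0.1157, -0.0027, -0.0004]), array([-0.0011,  0.0004, -0.0017]))
```

View pics/a.png

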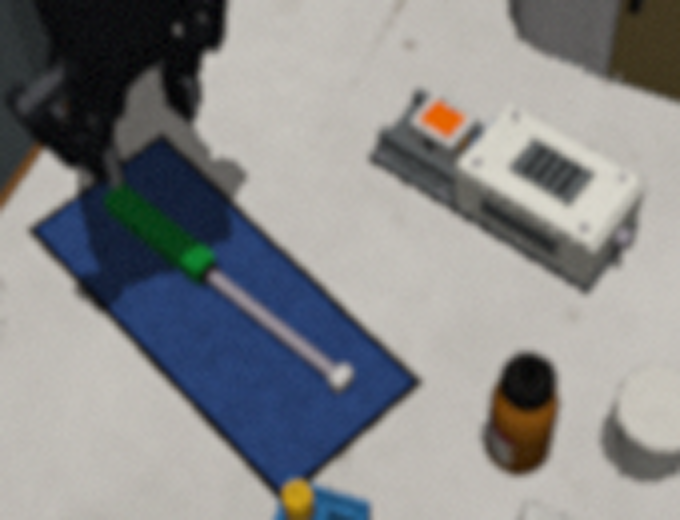

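The gripper hovers over the handle and lines up with it. Nothing else has moved. I'll descend now.

>>> carry_out:
  series:
    - [[0.04,-0.0026,0],[0,0,0],0.6]
    - [[0.07,-0.0026,0],[0,0,0],0.6]
    - [[0.09,-0.0026,0],[0,0,0],0.6]
    - [[0.102,-0.0026,0],[0,0,0],0.6]
    - [[0.11,-0.0026,0],[0,0,0],0.5]
    - [[0.114,-0.0026,0],[0,0,0],0.4]
    - [[0.114,-0.0026,0],[0,0,0],0.35]
    - [[0.114,-0.0026,0],[0,0,0],0.35]
  squeeze: 30

```text
time: 2.1
position: [468.4, -394.7, 7.2]
tcp_rot: [-0.104, 0.7, -0.105, -0.699]
wrist_force: [0.7, -0.4, 0.6]
opening: 0.352
```

```bash
python3 - <<'E'
from h import *
show()
E
```

```text
t 2.1 pos [ 468.4 -394.7    7.2] F [ 0.66 -0.39  0.57] open 0.352
[[ 1.200e-03 -2.928e-01 -9.562e-01]
 [-1.000e-03 -9.562e-01  2.928e-01]
 [-1.000e+00  6.000e-04 -1.500e-03]]
q [ 0.57  0.88  0.14  1.77 -0.23  0.5  -1.01]
```

Clear of the mat. I'll go 2 mm lower and close.

>>> carry_out:
  series:
    - [[0.0015,0,0],[0,0,0],0.35]
    - [[0.0015,0,0],[0,0,0],0.25]
    - [[0.0015,0,0],[0,0,0],0.15]
    - [[0.0015,0,0],[0,0,0],0.1]
    - [[0.0015,0,0],[0,0,0],0.1]
    - [[0.0015,0,0],[0,0,0],0.1]
  squeeze: 40

```text
time: 2.7
position: [468.3, -394.4, 5.4]
tcp_rot: [-0.104, 0.7, -0.105, -0.699]
wrist_force: [-0.0, 0.2, 5.3]
opening: 0.198
```

```bash
python3 - <<'E'
from h import *
show()
E
```

```text
t 2.7 pos [ 468.3 -394.4    5.4] F [-0.05  0.18  5.25] open 0.198
[[ 8.000e-04 -2.926e-01 -9.562e-01]
 [-5.000e-04 -9.562e-01  2.926e-01]
 [-1.000e+00  2.000e-04 -9.000e-04]]
q [ 0.57  0.89  0.14  1.77 -0.23  0.5  -1.  ]
```

>>> carry_out:
  series:
    - [[-0.01,0,0],[0,0,0],0.1]
    - [[-0.03,0,0],[0,0,0],0.1]
    - [[-0.06,0,0],[0,0,0],0.1]
    - [[-0.08,0,0],[0,0,0],0.1]
    - [[-0.08,0,0],[0,0,0],0.1]
    - [[-0.08,0,0],[0,0,0],0.1]

```text
time: 3.3
position: [467.9, -394.0, 85.1]
tcp_rot: [-0.105, 0.699, -0.105, -0.699]
wrist_force: [0.1, 0.1, -0.3]
opening: 0.2
```

```bash
python3 - <<'E'
from h import *
show();o=get_obs();q=o["tcp_rot"];m=R.from_quat([*q[1:],q[0]]).as_matrix()
S=grab_frame("side");T=grab_frame("top");G=lambda f,a,b,c,d:cv2.resize(f["img"][b:d,a:c],None,fx=4,fy=4,interpolation=cv2.INTER_CUBIC)
cv2.imwrite("pics/b.png",np.hstack([G(S,250,200,350,300),G(T,315,150,415,250)]))
tip=o["position"]+m@np.array([-7,0,-145]);print(tip,proj(S,tip),proj(T,tip))
E
```

```text
t 3.3 pos [ 467.9 -394.    85.1] F [ 0.14  0.11 -0.26] open 0.2
[[ 3.000e-04 -2.927e-01 -9.562e-01]
 [-1.000e-04 -9.562e-01  2.927e-01]
 [-1.000e+00 -0.000e+00 -3.000e-04]]
q [ 0.54  0.77  0.18  1.75 -0.21  0.64 -1.02]
[ 606.51603585 -436.45530039   92.12783761] [[305.87034281 257.9424768 ]] [[368.19625141 186.15507243]]
```

View pics/b.png

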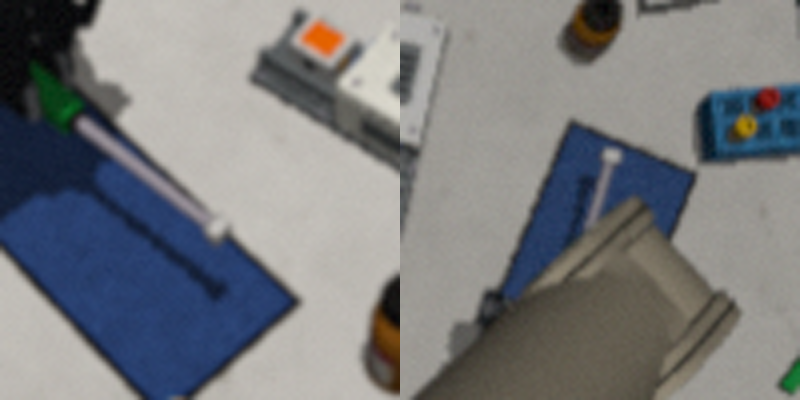

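The tip sits where the gripper pose predicts: (305,257) in the side view against (305.9,257.9) predicted, and in the same column in the top view. The stick is level. Now I'll work out the approach point behind the open front end of the channel.

```bash
cat >> h.py <<'E'
M0=np.array([590.5,-260.4,0]);YAW=-.258;D=np.array([np.cos(YAW),np.sin(YAW),0])
def tcp(s,z): p=M0+(s-145)*D;p[2]=z;return p   # TCP pos for tip at s from module centre start
E
python3 - <<'E'
from h import *
for s,z in((-50,85),(-50,21),(-27,21)):print(tcp(s,z).round(1),*goal(tcp(s,z),YAW))
E
```

```text
[ 402.  -210.6   85. ] [-0.0008 -0.1557  0.1159] [-0.0389  0.002   0.001 ]
[ 402.  -210.6   21. ] [ 0.0632 -0.1556  0.1157] [-0.0389  0.002   0.001 ]
[ 424.2 -216.5   21. ] [ 0.0632 -0.1565  0.0928] [-0.0389  0.002   0.001 ]
```

>>> carry_out:
  series:
    - [[0,-0.02,0.015],[-0.01,0,0],0.1]
    - [[0,-0.045,0.035],[-0.02,0,0],0.1]
    - [[0,-0.075,0.057],[-0.03,0,0],0.1]
    - [[0,-0.105,0.08],[-0.039,0.002,0.001],0.1]
    - [[0,-0.13,0.098],[-0.039,0.002,0.001],0.1]
    - [[0,-0.148,0.11],[-0.039,0.002,0.001],0.1]
    - [[0,-0.1555,0.116],[-0.039,0.002,0.001],0.1]
    - [[0.015,-0.1555,0.116],[-0.039,0.002,0.001],0.1]
    - [[0.035,-0.1555,0.116],[-0.039,0.002,0.001],0.1]
    - [[0.053,-0.1555,0.116],[-0.039,0.002,0.001],0.1]
    - [[0.063,-0.1555,0.116],[-0.039,0.002,0.001],0.1]
    - [[0.063,-0.1555,0.116],[-0.039,0.002,0.001],0.1]
    - [[0.063,-0.1555,0.116],[-0.039,0.002,0.001],0.1]

```text
time: 4.7
position: [402.4, -212.1, 21.5]
tcp_rot: [-0.09, 0.702, -0.092, -0.701]
wrist_force: [0.9, 0.2, -0.6]
opening: 0.199
```

```bash
python3 - <<'E'
from h import *
show();o=get_obs();q=o["tcp_rot"];m=R.from_quat([*q[1:],q[0]]).as_matrix()
S=grab_frame("side");T=grab_frame("top");G=lambda f,a,b,c,d:cv2.resize(f["img"][b:d,a:c],None,fx=5,fy=5,interpolation=cv2.INTER_CUBIC)
cv2.imwrite("pics/c.png",np.hstack([G(S,295,185,375,265),G(T,270,140,350,240)[:400]]))
tip=o["position"]+m@np.array([-7,0,-145]);print(tip,proj(S,tip),proj(T,tip),(tip-M0)@D,(tip-M0)@[-D[1],D[0],0])
print(goal(tcp(-50,21),YAW),goal(tcp(-20,21),YAW))
E
```

```text
t 4.7 pos [ 402.4 -212.1   21.5] F [ 0.92  0.16 -0.64] open 0.199
[[ 6.000e-04 -2.555e-01 -9.668e-01]
 [-2.300e-03 -9.668e-01  2.555e-01]
 [-1.000e+00  2.000e-03 -1.100e-03]]
q [ 0.28  0.76  0.21  2.2  -0.66  0.23 -0.74]
[ 542.53404425 -249.12896348   28.63801953] [[314.47379496 202.70940622]] [[304.08938631 209.91115783]] -49.254162504671186 -1.3403920595236427
(array([ 0.0011, -0.0011,  0.0012]), array([ 0.0002, -0.0027, -0.0014])) (array([ 0.0012, -0.0011, -0.0288]), array([ 0.0002, -0.0027, -0.0014]))
```

View pics/c.png

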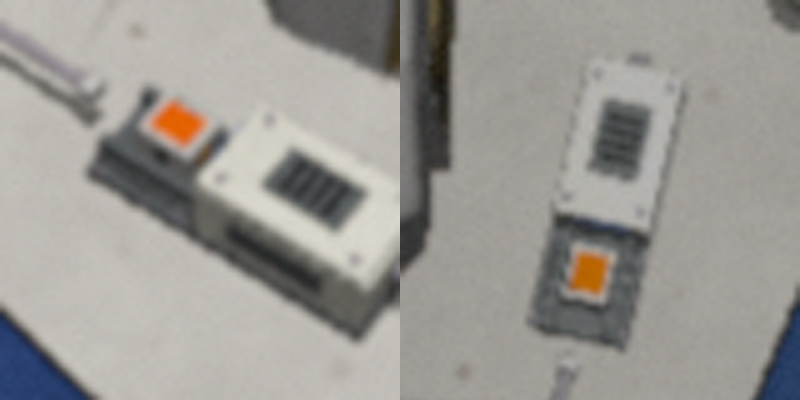

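The tip is on the channel line. In the top view it is at (303.8,213), and extending the channel axis from the module lands within 1 mm of that. Now I'll enter the channel slowly.

>>> carry_out:
  series:
    - [[0,-0.001,-0.004],[0,0,0],0.1]
    - [[0,-0.001,-0.008],[0,0,0],0.1]
    - [[0.001,-0.001,-0.012],[0,0,0],0.1]
    - [[0.001,-0.001,-0.016],[0,0,0],0.1]
    - [[0.001,-0.001,-0.02],[0,0,0],0.1]
    - [[0.001,-0.001,-0.023],[0,0,0],0.1]
    - [[0.001,-0.001,-0.025],[0,0,0],0.1]
    - [[0.001,-0.001,-0.026],[0,0,0],0.1]
    - [[0.001,-0.001,-0.027],[0,0,0],0.1]
    - [[0.001,-0.001,-0.028],[0,0,0],0.1]

```text
time: 5.8
position: [429.7, -217.6, 20.9]
tcp_rot: [-0.091, 0.702, -0.091, -0.701]
wrist_force: [-0.1, -0.7, -0.4]
opening: 0.202
```

```bash
cat >> h.py <<'E'
def st():
    o=get_obs();q=o["tcp_rot"];m=R.from_quat([*q[1:],q[0]]).as_matrix();F=o["wrist_force"];N=[-D[1],D[0],0]
    tip=o["position"]+m@np.array([-7,0,-145]);e=goal(tcp(0,21),YAW,o)
    print("t %.2f s %.2f lat %.2f z %.2f Falong %.2f Flat %.2f Fz %.2f open %.3f"%(o["time"],(tip-M0)@D,(tip-M0)@N,tip[2],F@D,F@N,F[2],o["opening"]),"rot",e[1],"q6",o["q"][5].round(3),"T",o["wrist_torque"].round(2))
E
python3 -c "
from h import *
st()"
```

```text
t 5.80 s -21.37 lat 0.31 z 28.10 Falong 0.03 Flat -0.67 Fz -0.41 open 0.202 rot [-0.0001 -0.0017 -0.001 ] q6 0.299 T [ 0.05  0.01 -0.01]
```

>>> carry_out:
  series:
    - [[0,0,-0.001],[0,0,0],0.1]
    - [[0,0,-0.002],[0,0,0],0.1]
    - [[0,0,-0.003],[0,0,0],0.1]
    - [[0,0,-0.004],[0,0,0],0.1]
    - [[0,0,-0.005],[0,0,0],0.1]
    - [[0,0,-0.006],[0,0,0],0.1]
    - [[0,0,-0.007],[0,0,0],0.1]
    - [[0,0,-0.008],[0,0,0],0.1]
    - [[0,0,-0.009],[0,0,0],0.1]
    - [[0,0,-0.01],[0,0,0],0.1]
    - [[0,0,-0.011],[0,0,0],0.1]
    - [[0,0,-0.012],[0,0,0],0.1]

```text
time: 7.0
position: [441.5, -220.8, 20.9]
tcp_rot: [-0.091, 0.702, -0.091, -0.701]
wrist_force: [-0.2, 0.4, 0.0]
opening: 0.202
```

```bash
python3 -c "
from h import *
st()"
```

```text
t 7.00 s -9.16 lat 0.27 z 28.18 Falong -0.36 Flat 0.37 Fz 0.01 open 0.202 rot [-0.0001 -0.002  -0.0011] q6 0.327 T [ 0.09  0.19 -0.02]
```

>>> carry_out:
  series:
    - [[0,0,-0.001],[0,0,0],0.1]
    - [[0,0,-0.002],[0,0,0],0.1]
    - [[0,0,-0.003],[0,0,0],0.1]
    - [[0,0,-0.004],[0,0,0],0.1]
    - [[0,0,-0.005],[0,0,0],0.1]
    - [[0,0,-0.006],[0,0,0],0.1]
    - [[0,0,-0.007],[0,0,0],0.1]
    - [[0,0,-0.008],[0,0,0],0.1]
    - [[0,0,-0.009],[0,0,0],0.1]
    - [[0,0,-0.01],[0,0,0],0.1]
    - [[0,0,-0.011],[0,0,0],0.1]
    - [[0,0,-0.012],[0,0,0],0.1]
    - [[0,0,-0.013],[0,0,0],0.1]
    - [[0,0,-0.014],[0,0,0],0.1]
    - [[0,0,-0.015],[0,0,0],0.1]

```text
time: 8.5
position: [456.0, -224.6, 20.9]
tcp_rot: [-0.091, 0.702, -0.091, -0.701]
wrist_force: [-0.8, 0.9, -1.4]
opening: 0.202
```

```bash
python3 - <<'E'
from h import *
st()
S=grab_frame("side");T=grab_frame("top");G=lambda f,a,b,c,d:cv2.resize(f["img"][b:d,a:c],None,fx=5,fy=5,interpolation=cv2.INTER_CUBIC)
cv2.imwrite("pics/d.png",np.hstack([G(S,295,185,375,265),G(T,270,140,350,240)[:400]]))
E
```

```text
t 8.50 s 5.81 lat 0.36 z 28.21 Falong -1.03 Flat 0.62 Fz -1.43 open 0.202 rot [ 0.    -0.002 -0.001] q6 0.362 T [0.1  0.2  0.03]
```

View pics/d.png

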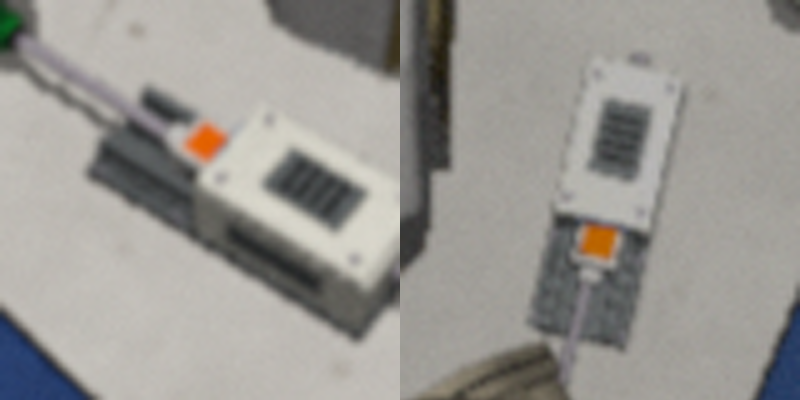

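The module is moving straight: orange centre at (209,143) in the side view and (598,243) in the top view, about 18 mm in, with the tip square on its back face. The earliest possible stop is still about 39 mm away, so I'll push on at 10 mm/s.

>>> carry_out:
  series:
    - [[0,0,-0.001],[0,0,0],0.1]
    - [[0,0,-0.002],[0,0,0],0.1]
    - [[0,0,-0.003],[0,0,0],0.1]
    - [[0,0,-0.004],[0,0,0],0.1]
    - [[0,0,-0.005],[0,0,0],0.1]
    - [[0,0,-0.006],[0,0,0],0.1]
    - [[0,0,-0.007],[0,0,0],0.1]
    - [[0,0,-0.008],[0,0,0],0.1]
    - [[0,0,-0.009],[0,0,0],0.1]
    - [[0,0,-0.01],[0,0,0],0.1]
    - [[0,0,-0.011],[0,0,0],0.1]
    - [[0,0,-0.012],[0,0,0],0.1]
    - [[0,0,-0.013],[0,0,0],0.1]
    - [[0,0,-0.014],[0,0,0],0.1]
    - [[0,0,-0.015],[0,0,0],0.1]

```text
time: 10.1
position: [470.5, -228.4, 21.0]
tcp_rot: [-0.091, 0.702, -0.091, -0.701]
wrist_force: [-0.9, 0.6, 0.3]
opening: 0.205
```

```bash
python3 -c "
from h import *
st()"
```

```text
t 10.10 s 20.84 lat 0.34 z 28.26 Falong -1.08 Flat 0.38 Fz 0.26 open 0.205 rot [-0.    -0.002 -0.001] q6 0.395 T [0.13 0.24 0.01]
```

>>> carry_out:
  series:
    - [[0,0,-0.001],[0,0,0],0.1]
    - [[0,0,-0.002],[0,0,0],0.1]
    - [[0,0,-0.003],[0,0,0],0.1]
    - [[0,0,-0.004],[0,0,0],0.1]
    - [[0,0,-0.005],[0,0,0],0.1]
    - [[0,0,-0.006],[0,0,0],0.1]
    - [[0,0,-0.007],[0,0,0],0.1]
    - [[0,0,-0.008],[0,0,0],0.1]
    - [[0,0,-0.009],[0,0,0],0.1]
    - [[0,0,-0.01],[0,0,0],0.1]
    - [[0,0,-0.011],[0,0,0],0.1]
    - [[0,0,-0.012],[0,0,0],0.1]
    - [[0,0,-0.013],[0,0,0],0.1]

```text
time: 11.4
position: [483.1, -231.7, 21.0]
tcp_rot: [-0.091, 0.702, -0.091, -0.701]
wrist_force: [-0.7, 0.3, -0.4]
opening: 0.202
```

```bash
python3 -c "
from h import *
st()"
```

```text
t 11.40 s 33.82 lat 0.31 z 28.25 Falong -0.78 Flat 0.07 Fz -0.42 open 0.202 rot [-0.    -0.002 -0.001] q6 0.424 T [0.14 0.21 0.07]
```

Into the search zone now. I'll take 6 mm more, which is still short of the earliest stop, and then small nudges.

>>> carry_out:
  series:
    - [[0,0,-0.0006],[0,0,0],0.1]
    - [[0,0,-0.0012],[0,0,0],0.1]
    - [[0,0,-0.0018],[0,0,0],0.1]
    - [[0,0,-0.0024],[0,0,0],0.1]
    - [[0,0,-0.003],[0,0,0],0.1]
    - [[0,0,-0.0036],[0,0,0],0.1]
    - [[0,0,-0.0042],[0,0,0],0.1]
    - [[0,0,-0.0048],[0,0,0],0.1]
    - [[0,0,-0.0054],[0,0,0],0.1]
    - [[0,0,-0.006],[0,0,0],0.1]
  squeeze: 25

```text
time: 12.4
position: [488.9, -233.2, 21.0]
tcp_rot: [-0.091, 0.702, -0.091, -0.701]
wrist_force: [-1.7, -0.1, -1.1]
opening: 0.198
```

```bash
python3 -c "
from h import *
st()"
```

```text
t 12.40 s 39.76 lat 0.41 z 28.27 Falong -1.59 Flat -0.53 Fz -1.07 open 0.198 rot [ 0.0001 -0.0019 -0.0009] q6 0.437 T [0.21 0.28 0.06]
```

>>> carry_out:
  series:
    - [[0,0,-0.0004],[0,0,0],0.1]
    - [[0,0,-0.0008],[0,0,0],0.1]
    - [[0,0,-0.0012],[0,0,0],0.1]

```text
time: 12.7
position: [490.0, -233.5, 21.0]
tcp_rot: [-0.091, 0.702, -0.091, -0.701]
wrist_force: [-0.5, 1.3, -0.2]
opening: 0.198
```

```bash
python3 -c "
from h import *
st()"
```

```text
t 12.70 s 40.92 lat 0.38 z 28.26 Falong -0.85 Flat 1.11 Fz -0.20 open 0.198 rot [ 0.0001 -0.0019 -0.001 ] q6 0.439 T [0.22 0.26 0.09]
```

>>> carry_out:
  series:
    - [[0,0,-0.0004],[0,0,0],0.1]
    - [[0,0,-0.0008],[0,0,0],0.1]
    - [[0,0,-0.0012],[0,0,0],0.1]

```text
time: 13.0
position: [491.1, -233.8, 21.0]
tcp_rot: [-0.091, 0.702, -0.091, -0.701]
wrist_force: [-2.3, 1.3, -1.0]
opening: 0.202
```

```bash
cat >> h.py <<'E'
def sh():
    o=get_obs();T=o["wrist_torque"];N=np.array([-D[1],D[0],0]);F=o["wrist_force"]
    print("t %.2f s %.2f Fa %.2f Fl %.2f Ta %.3f Tl %.3f Tz %.3f open %.3f"%(o["time"],(o["position"]-M0)@D+145,-F@D,F@N,T@N,T@D,T[2],o["opening"]))
E
python3 -c "
from h import *
sh()"
```

```text
t 13.00 s 42.11 Fa 2.57 Fl 0.70 Ta 0.337 Tl 0.156 Tz 0.176 open 0.202
```

>>> carry_out:
  series:
    - [[0,0,-0.0004],[0,0,0],0.1]
    - [[0,0,-0.0008],[0,0,0],0.1]
    - [[0,0,-0.0008],[0,0,0],0.1]

```text
time: 13.3
position: [491.9, -234.1, 21.0]
tcp_rot: [-0.09, 0.702, -0.091, -0.701]
wrist_force: [-1.1, 1.6, -0.9]
opening: 0.203
```

```bash
python3 -c "
from h import *
sh()"
```

```text
t 13.30 s 42.99 Fa 1.49 Fl 1.30 Ta 0.376 Tl 0.174 Tz 0.139 open 0.203
```

>>> carry_out:
  series:
    - [[0,-0.0003,-0.0003],[0,0,0],0.1]
    - [[0,-0.0006,-0.0006],[0,0,0],0.1]
    - [[0,-0.0006,-0.0008],[0,0,0],0.1]

```text
time: 13.6
position: [493.0, -233.9, 21.0]
tcp_rot: [-0.091, 0.702, -0.092, -0.7]
wrist_force: [-1.0, 0.4, -0.4]
opening: 0.205
```

```bash
python3 -c "
from h import *
sh()"
```

```text
t 13.60 s 43.94 Fa 1.07 Fl 0.10 Ta 0.278 Tl 0.075 Tz 0.019 open 0.205
```

>>> carry_out:
  series:
    - [[0,0,-0.0004],[0,0,0],0.1]
    - [[0,0,-0.0008],[0,0,0],0.1]
    - [[0,-0.0001,-0.0012],[0,0,0],0.1]

```text
time: 13.9
position: [494.0, -234.0, 21.0]
tcp_rot: [-0.091, 0.702, -0.092, -0.701]
wrist_force: [-2.0, 0.9, -0.4]
opening: 0.196
```

```bash
python3 -c "
from h import *
sh()"
```

```text
t 13.90 s 45.00 Fa 2.18 Fl 0.37 Ta 0.307 Tl 0.042 Tz 0.057 open 0.196
```

>>> carry_out:
  series:
    - [[0,0,-0.0004],[0,0,0],0.1]
    - [[0,0,-0.0008],[0,0,0],0.1]
    - [[0,-0.0001,-0.0012],[0,0,0],0.1]

```text
time: 14.2
position: [495.2, -234.1, 21.0]
tcp_rot: [-0.091, 0.702, -0.091, -0.701]
wrist_force: [-2.0, 0.2, -0.2]
opening: 0.201
```

```bash
python3 -c "
from h import *
sh()"
```

```text
t 14.20 s 46.18 Fa 1.98 Fl -0.32 Ta 0.365 Tl 0.035 Tz -0.013 open 0.201
```

>>> carry_out:
  series:
    - [[0,0,-0.0003],[0,0,0],0.1]
    - [[0,0,-0.0006],[0,0,0],0.1]
    - [[0,0,-0.0008],[0,0,0],0.1]

```text
time: 14.5
position: [495.7, -234.2, 21.0]
tcp_rot: [-0.091, 0.702, -0.091, -0.701]
wrist_force: [-1.9, 0.5, -0.1]
opening: 0.197
```

```bash
python3 -c "
from h import *
sh()"
```

```text
t 14.50 s 46.65 Fa 1.92 Fl -0.04 Ta 0.523 Tl 0.024 Tz 0.051 open 0.197
```

>>> carry_out:
  series:
    - [[0,0,-0.0002],[0,0,0],0.1]
    - [[0,0,-0.0004],[0,0,0],0.1]
    - [[0,0,-0.0004],[0,0,0],0.1]

```text
time: 14.8
position: [495.7, -234.2, 20.9]
tcp_rot: [-0.091, 0.701, -0.091, -0.701]
wrist_force: [-3.2, 0.9, 0.2]
opening: 0.2
```

```bash
python3 -c "
from h import *
sh()"
```

```text
t 14.80 s 46.69 Fa 3.29 Fl 0.07 Ta 0.769 Tl 0.051 Tz 0.060 open 0.200
```

>>> carry_out:
  series:
    - [[0,0,-0.0002],[0,0,0],0.1]
    - [[0,0,-0.0004],[0,0,0],0.1]
    - [[0,0,-0.0006],[0,0,0],0.1]
    - [[0,0,-0.0006],[0,0,0],0.1]

```text
time: 15.2
position: [495.8, -234.2, 20.8]
tcp_rot: [0.091, -0.701, 0.091, 0.701]
wrist_force: [-5.5, 0.8, 0.9]
opening: 0.203
```

```bash
python3 -c "
from h import *
sh();st()"
```

```text
t 15.20 s 46.75 Fa 5.49 Fl -0.58 Ta 1.112 Tl -0.050 Tz -0.002 open 0.203
t 15.20 s 46.75 lat 1.10 z 27.77 Falong -5.49 Flat -0.58 Fz 0.88 open 0.203 rot [-0.0003  0.0001 -0.0006] q6 0.455 T [ 0.24  1.09 -0.  ]
```

The stop is found. Position holds at 46.7 while the force climbs to about 6 N (friction was 1–2 N), after a slight pin-like rise. I'll back the tip straight out of the head, then lift.

>>> carry_out:
  series:
    - [[0,0,0.001],[0,0,0],0.1]
    - [[0,0,0.003],[0,0,0],0.1]
    - [[0,0,0.006],[0,0,0],0.1]
    - [[0,0,0.01],[0,0,0],0.1]
    - [[0,0,0.015],[0,0,0],0.1]
    - [[0,0,0.021],[0,0,0],0.1]
    - [[0,0,0.028],[0,0,0],0.1]
    - [[0,0,0.035],[0,0,0],0.1]
    - [[0,0,0.041],[0,0,0],0.1]
    - [[0,0,0.045],[0,0,0],0.1]
    - [[0,0,0.047],[0,0,0],0.1]
    - [[0,0,0.047],[0,0,0],0.1]
  squeeze: 40

```text
time: 16.4
position: [451.3, -222.6, 21.0]
tcp_rot: [-0.091, 0.702, -0.091, -0.701]
wrist_force: [-0.2, -0.1, -0.6]
opening: 0.2
```

```bash
python3 - <<'E'
from h import *
st()
S=grab_frame("side");T=grab_frame("top");G=lambda f,a,b,c,d:cv2.resize(f["img"][b:d,a:c],None,fx=5,fy=5,interpolation=cv2.INTER_CUBIC)
cv2.imwrite("pics/e.png",np.hstack([G(S,295,185,375,265),G(T,270,140,350,240)[:400]]))
for p in([468.3,-394.4,85],[468.3,-394.4,5.4]):print(goal(p,-.297))
E
```

```text
t 16.40 s 0.77 lat 1.03 z 28.24 Falong -0.18 Flat -0.20 Fz -0.59 open 0.200 rot [-0.0003 -0.002  -0.001 ] q6 0.35 T [-0.01 -0.01 -0.02]
(array([-0.0637,  0.1619, -0.0599]), array([ 0.0391, -0.0025, -0.0011]))
(array([ 0.0159,  0.1618, -0.0597]), array([ 0.0391, -0.0025, -0.0011]))
```

View pics/e.png

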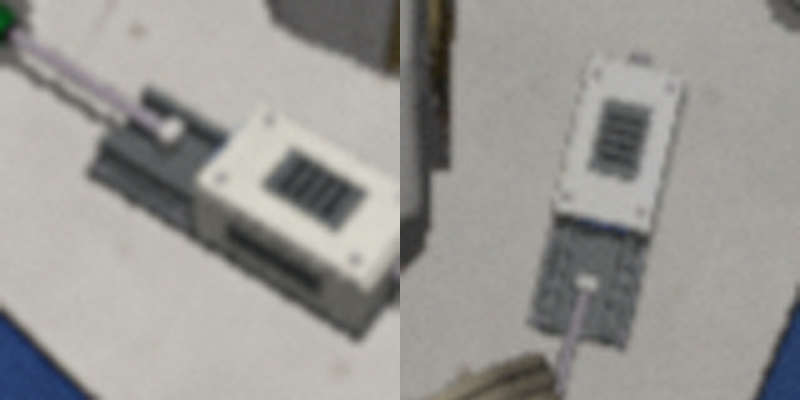

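The channel is empty, the tip is centred at (587,280) in the top view about 30 mm before the mouth, and the module is out of sight inside the head. That puts its leading face at about x = 48–50 mm, inside the 46–84 range. Now I'll lift the stick and carry it back.

>>> carry_out:
  series:
    - [[-0.015,0,0],[0,0,0],0.1]
    - [[-0.04,0,0],[0,0,0],0.1]
    - [[-0.065,0,0],[0,0,0],0.1]
    - [[-0.08,0,0],[0,0,0],0.1]
    - [[-0.08,0.015,-0.005],[0.01,0,0],0.1]
    - [[-0.08,0.04,-0.015],[0.02,0,0],0.1]
    - [[-0.08,0.07,-0.026],[0.03,0,0],0.1]
    - [[-0.08,0.1,-0.037],[0.039,0,0],0.1]
    - [[-0.08,0.13,-0.048],[0.039,0,0],0.1]
    - [[-0.075,0.152,-0.056],[0.039,0,0],0.1]
    - [[-0.065,0.162,-0.06],[0.039,0,0],0.1]
    - [[-0.045,0.162,-0.06],[0.039,0,0],0.1]
    - [[-0.02,0.162,-0.06],[0.039,0,0],0.1]
    - [[-0.005,0.162,-0.06],[0.039,0,0],0.1]
    - [[0.005,0.162,-0.06],[0.039,0,0],0.1]
    - [[0.009,0.162,-0.06],[0.039,0,0],0.1]
    - [[0.011,0.162,-0.06],[0.039,0,0],0.1]
    - [[0.011,0.162,-0.06],[0.039,0,0],0.1]

```text
time: 18.3
position: [468.6, -394.8, 10.7]
tcp_rot: [-0.104, 0.7, -0.105, -0.698]
wrist_force: [0.1, -0.0, -0.0]
opening: 0.2
```

```bash
python3 -c "
from h import *
show()"
```

```text
t 18.3 pos [ 468.6 -394.8   10.7] F [ 0.05 -0.01 -0.  ] open 0.2
[[ 0.0024 -0.2926 -0.9562]
 [-0.0021 -0.9562  0.2926]
 [-1.      0.0014 -0.0029]]
q [ 0.43  0.91  0.37  1.78 -0.57  0.56 -0.7 ]
```

>>> carry_out:
  series:
    - [[0.001,0,0],[0,0,0],0.1]
    - [[0.002,0,0],[0,0,0],0.1]
    - [[0.003,0,0],[0,0,0],0.1]
    - [[0.004,0,0],[0,0,0],0.1]
    - [[0.0048,0,0],[0,0,0],0.1]
    - [[0.0048,0,0],[0,0,0],0.1]

```text
time: 18.9
position: [468.3, -394.6, 5.4]
tcp_rot: [-0.104, 0.7, -0.105, -0.699]
wrist_force: [-0.6, 0.1, -0.1]
opening: 0.203
```

```bash
python3 -c "
from h import *
show()"
```

```text
t 18.9 pos [ 468.3 -394.6    5.4] F [-0.62  0.05 -0.06] open 0.203
[[ 1.800e-03 -2.927e-01 -9.562e-01]
 [-1.500e-03 -9.562e-01  2.927e-01]
 [-1.000e+00  9.000e-04 -2.100e-03]]
q [ 0.43  0.92  0.37  1.78 -0.58  0.55 -0.7 ]
```

>>> carry_out:
  series:
    - [[0.0004,0,0],[0,0,0],0.1]
    - [[0.0008,0,0],[0,0,0],0.1]
    - [[0.0008,0,0],[0,0,0],0.1]

```text
time: 19.2
position: [468.3, -394.6, 5.4]
tcp_rot: [-0.104, 0.7, -0.105, -0.699]
wrist_force: [-1.4, 1.8, 6.4]
opening: 0.199
```

```bash
python3 -c "
from h import *
show()"
```

```text
t 19.2 pos [ 468.3 -394.6    5.4] F [-1.36  1.77  6.35] open 0.199
[[ 2.100e-03 -2.926e-01 -9.562e-01]
 [-1.300e-03 -9.562e-01  2.926e-01]
 [-1.000e+00  7.000e-04 -2.400e-03]]
q [ 0.43  0.92  0.37  1.78 -0.58  0.55 -0.7 ]
```

Resting on the mat. I'll release gently and rise.

>>> carry_out:
  series:
    - [[0,0,0],[0,0,0],0.22]
    - [[0,0,0],[0,0,0],0.26]
    - [[0,0,0],[0,0,0],0.35]
    - [[0,0,0],[0,0,0],0.5]
    - [[0,0,0],[0,0,0],0.6]
    - [[0,0,0],[0,0,0],0.6]
    - [[-0.01,0,0],[0,0,0],0.6]
    - [[-0.03,0,0],[0,0,0],0.6]
    - [[-0.06,0,0],[0,0,0],0.6]
    - [[-0.1,0,0],[0,0,0],0.6]
    - [[-0.15,0,0],[0,0,0],0.6]
    - [[-0.19,0.02,0.01],[0,0,0],0.6]
    - [[-0.22,0.06,0.03],[0,0,0],0.6]
    - [[-0.23,0.1,0.05],[0,0,0],0.6]
    - [[-0.23,0.13,0.07],[0,0,0],0.6]
    - [[-0.23,0.13,0.07],[0,0,0],0.6]

```text
time: 20.8
position: [356.0, -503.0, 236.9]
tcp_rot: [-0.106, 0.699, -0.111, -0.699]
wrist_force: [-0.3, 0.7, -0.4]
opening: 0.605
```

```bash
python3 - <<'E'
from h import *
show()
S=grab_frame("side");T=grab_frame("top")
cv2.imwrite("pics/f.png",np.vstack([cv2.resize(S["img"][140:310,220:400],None,fx=3,fy=3,interpolation=cv2.INTER_CUBIC)[:, :540],np.zeros((0,540,3),np.uint8)]))
cv2.imwrite("pics/g.png",cv2.resize(T["img"][140:280,170:410],None,fx=3.3,fy=3.3,interpolation=cv2.INTER_CUBIC))
E
```

```text
t 20.8 pos [ 356.  -503.   236.9] F [-0.32  0.66 -0.38] open 0.605
[[-5.000e-04 -3.024e-01 -9.532e-01]
 [-6.700e-03 -9.532e-01  3.024e-01]
 [-1.000e+00  6.500e-03 -1.600e-03]]
q [ 0.57  0.63  0.57  1.63 -0.38  0.99 -0.62]
```

View pics/f.png

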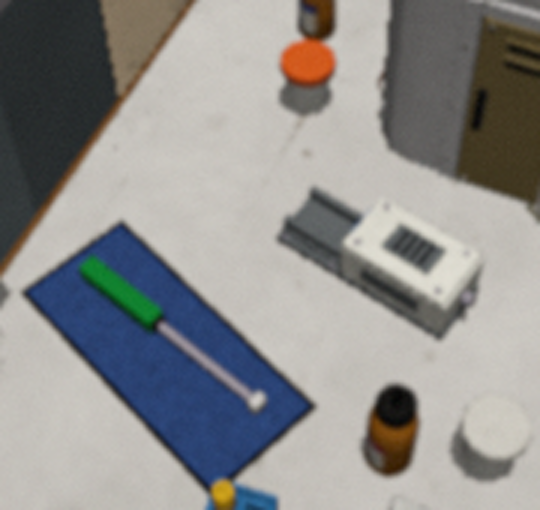

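View pics/g.png

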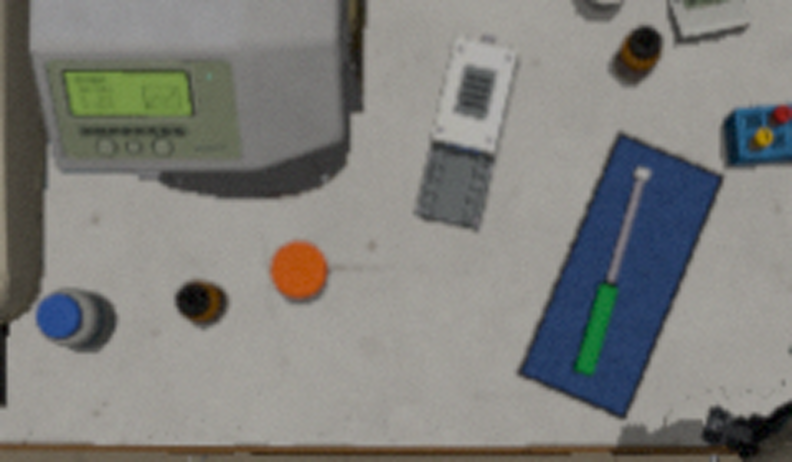

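The stick lies wholly on the mat: handle at about (600,330) and tip at (642,173) in the top crop. The channel is empty, and the cup (300,270), the stain bottle (200,302) and the calibrator (70,318) stand where they were. The arm is clear, so I'm handing in.

```bash
python3 -c "
from bench import *
print(job_done())"
```

```text
the job is handed in; nothing more can be done
None
```

The module is seated against the end stop as far as force and position can show, and the stick is back on the mat. I handed the job in at about 21 s of the 72 s allowed.

**Seating:** I gripped the stick by its handle and pushed the module with the tip at 10 mm/s or less, taking steps of about 1 mm near the end.
- **At the stop:** Over the last 1 mm commanded, the tip moved less than 0.1 mm while the push rose to about 5.5 N. Sliding friction had been 1–2 N.
- **Depth:** This puts the leading face about 48–50 mm behind the mouth, near the short end of the 46–84 mm range.

**Last checks:**
- **Placement:** The last pictures show the channel empty, the stick fully on the mat, the cup and both bottles where they started, and the arm clear.
- **Not seen directly:** The module is hidden inside the head, so home rests on the stall and the estimated depth. The contact pin was not clearly felt; there was only a slight force rise before the stop.

**Disagreements:**
- **Stick tip:** It read about 3–5 mm shorter along its length in the pictures than the grip pose predicted. I allowed for that.
- **Channel angle:** My estimate was slightly off, which gave about 1 N of side force on the way in. I removed it with a 0.6 mm sideways correction.

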